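# Close the loaded centrifuge rotor: seat its lid on the stud and run the wing nut down snug

### The job

Close the loaded centrifuge rotor: lift the blue lid over the rotor's centre stud and seat it flush on the rim all round. Then start the red wing nut on the stud's thread and spin it down clockwise until it is snug on the lid and really clamps it, let go, and leave the other things on the bench where they are.

Things in the scene. Friction and masses are not known exactly. Their poses are not given: they have to be found in the camera images.
- rotor_seat (a point): Aluminium centrifuge rotor, 160 mm across, loaded with capped microtubes, fixed upright on its grey bench stand. This point: on the rotor's axis at the height of its flat rim, on which the lid seats, 65 mm above the bench. z up; yaw has no meaning for the work.
- stud_tip (a point): Tip of the steel stud on the rotor's axis, 43 mm above the rim plane. Upwards from the rim plane: plain shank 16.4 mm across to 21 mm; two-start right-hand thread, crests 17 mm across, to 39 mm (tapering in over the last 2 mm); 12 mm nose to the tip. Lead 12 mm per turn; clockwise from above goes down.
- lid_mid (a point): Blue rotor lid, right side up and flat on the bench, left or right of the rotor: disc 154 mm across, 8.5 mm thick, 0.22 kg (varies), with a central knurled aluminium boss 40 mm across, graspable 11 to 28 mm above the lid's underside. A 19 mm hole, flared below, runs through disc and boss. This point: on its axis, 14 mm above the underside; z up.
- lid_top (a point): Centre of the flat top of the lid's boss, on the lid's axis 28 mm above its underside: the wing nut's hub bears here. With the lid seated it is 28 mm above the rim plane and the stud's tip stands 15 mm above it.
- nut_mid (a point): Red wing nut, 52 mm high, 0.07 kg (varies), standing hub down on the bench on the side of the rotor away from the lid. Wing: one flat upright blade, 9 mm thick along y, 46 mm wide along x, 26 to 52 mm above the underside. Under it the hub, 30 mm across. This point: on the axis, 26 mm above the underside; z up. Half a turn is the same, for the thread too.
- nut_under (a point): Centre of the nut's underside, on its axis. Blind bore, 19 mm across, 22 mm deep, with thread teeth 5 to 8 mm above the underside. Lowered over the stud at any yaw, it stops on the thread 1 to 8 mm above the boss; 0.1 to 0.7 turn clockwise brings it onto the boss, 0.1 to 0.2 more takes up the play; then it tightens within 0.1 turn (snug: 0.2 N m). It does not slip back when let go.
- tip_box: Bystander: yellow tip box, 121 x 85 x 72 mm; origin at the centre of its underside.
- tube_rack: Bystander: low orange microtube rack, 70 x 150 x 26 mm (tubes to 35 mm); origin at the centre of its underside.
- reagent_bottle: Bystander: amber bottle with blue cap, 64 mm across, 116 mm high; origin at the centre of its underside.
- timer: Bystander: white bench timer lying flat, 55 x 75 x 18 mm; origin at the centre of its underside.
- dishes: Bystander: two stacked culture dishes, 90 mm across, 33 mm high together; origin at the centre of the underside.
- pipette: Bystander: white multichannel pipette lying along its x, about 250 x 84 x 35 mm; origin under its middle.
There are look-alikes about, which are no part of the job. There is more than one size of the part that bears lid_mid; the job needs the smaller. Of the things that look like the part that bears nut_mid, the smaller one is meant.

How it is judged (in metres and radians):
On the way, in this order (a step that is already met when the one before it is completed fails the run):
1. the lid sits flush on the rotor's rim, on the stud (horizontal distance between lid_mid and rotor_seat below 0.004 m and z of lid_mid in the frame of rotor_seat below 0.0165 m and angle between lid_mid's own z axis and vertical below 0.04 rad and height (world z) of nut_mid below 0.04 m), for 0.2 s.
2. the wing nut stands upright over the stud, its hub over the thread (horizontal distance between nut_mid and stud_tip below 0.004 m and z of nut_mid in the frame of rotor_seat below 0.0635 m and angle between nut_mid's own z axis and vertical below 0.12 rad), for 0.2 s.
At the end, for the whole second after the job is handed in: The lid lies flush on the rim (within 2 mm, 0.03 rad) and within 4 mm of the rotor's axis; the wing nut is upright on the stud with its hub down on the lid's boss (within 2 mm) and presses on the lid with more than 4 N; both at rest and let go (horizontal distance between lid_mid and rotor_seat below 0.004 m and z of lid_mid in the frame of rotor_seat below 0.016 m and angle between lid_mid's own z axis and vertical below 0.03 rad and horizontal distance between nut_mid and stud_tip below 0.004 m and z of nut_mid in the frame of rotor_seat below 0.056 m and angle between nut_mid's own z axis and vertical below 0.05 rad and contact force between nut and lid above 5 N and linear speed of each of nut, lid below 0.02 m/s); the robot touches nothing.
It fails at once if a bystander is shoved by more than 30 mm (distance of any of tip_box, tube_rack, reagent_bottle, timer, dishes, pipette from where it was at the start of the episode above 0.03 m).
It fails at once if the bottle is knocked over (angle between reagent_bottle's own z axis and vertical above 0.6 rad).
It also fails if it takes over 72 s, if anything falls off the work surface, if the arm or the gripper's body presses on something with over 40 N, if the wrist force passes 120 N, or if a joint passes its speed limit or range.

### The arm

A 6-joint arm with a two-finger parallel gripper is mounted at the origin on the work surface. World frame = base frame: x ahead of the robot, y to its left, z up, the work surface at z = 0. Lengths are in m, angles in degrees, forces in N, time in s.
With the tool pointing down it reaches from about 0.325 to 0.775 m from the base axis. Payload 5.5 kg.
Tool frame: the origin (TCP) lies midway between the tips of the shut fingers; the grasp point (between the pads) lies 19 mm behind it (hold_point_z is the distance from the TCP to the grasp point, in m); y points along the fingers, z is the direction in which the jaws open and shut, and the axes are right-handed (so a half turn about y gives the same grasp; the last joint's range is limited). The gripper opens to 88 mm and grips with 3 to 60 N. Pads are 20 mm wide; open, the fingers measure 115 mm over their backs; the gripper's body (75 mm by 178 mm) begins 61 mm behind the grasp point.
Start: joints at [70.434, 5.22, 70.514, -0, 104.267, -3.249], TCP at [0.169, 0.576, 0.223] pointing down, gripper open.
Joint ranges: [-164.24, 164.24], [-49.07, 125.15], [9.68, 141.18], [-86.29, 266.29], [3.28, 154.24], [-151.56, 151.56]. Speed limits (degrees/s): [147.25, 147.25, 172.46, 180, 180, 180].

### API

Orientations are given as [roll, pitch, yaw] about the fixed x, y, z axes, in that order (R = Rz(yaw) Ry(pitch) Rx(roll)).
In Python, from bench import observe, snapshot, camera_info, hand_in, hold_point_z gives the robot as it stands.
- The arm moves only by the tool jog_arm, never from a script. Its argument "deltas" is a list of rows, each a list of 7 numbers: the shift along the tool's x, y, z in m, then the turn, a rotation vector about the tool's x, y, z in degrees, then the opening, from 0 (shut) to 1 (fully open). In form: [[x, y, z, rx, ry, rz, grip], ...]. A call has 1 to 10 rows; each row shifts and turns the commanded pose from where the row before left it, along the tool's axes as they then stand; what a row does not reach is not made up. A row lasts 1/12 s, in which the tool goes at most 41.7 mm and 7.16 degrees, less where a joint would pass 70% of its speed; a pose out of reach is approached as far as the arm can. A call with a gripper value outside its range is refused whole. The fingers move at their own pace and stop on an object; the grip force is fixed at half the most. Time passes only in rows, so rows that do not move let the fingers close. It gives the time, the measured TCP pose, the force and the opening at its end, in the units of the state.
- observe(): the state, without advancing time (a new reading comes with each control period).
- snapshot(name): name is "scene" or "side" or "wrist"; returns (picture, depth): 400x640x3 uint8, blue, green, red; 400x640 float32, m along the optical axis (not along the pixel's ray), 0 where there is no reading.
- camera_info(name): a dict with "fx", "fy", "cx", "cy" (pixels), "D" ([k1, k2, p1, p2, k3] as OpenCV has them; the pictures are not rectified), "world_from_camera" (4x4, takes a point from camera to world coordinates); the wrist camera has in their place "mount" (4x4, takes a point from camera to tool coordinates, whose origin is the TCP and whose axes are the tool frame's). Camera axes: x right, y down, z forward; pixel columns grow to the right and rows downward; lengths in m; the calibration is good to about 2 mm. A picture is of the moment at which its call begins: read the wrist's pose just before it. camera_info takes no time and is no camera call.
- hand_in(): hands the job in, once; it reports no verdict.
The state is a dict: "time_s": time; "joint_pos": joint angles; "dq": joint speeds; "joint_efforts": joint torques, N m; "position": TCP position; "tool_rot": TCP orientation; "force": force on the tool from outside, world axes, zero at the start; "wrist_torque": the same for the moment, N m; "opening": finger opening in m.
Only numpy, scipy, OpenCV 4.12 (cv2) and the standard library are available. Lean on these libraries where they do the work, as an engineer would, in place of code of your own. Each camera call takes 0.05 s, during which the arm holds its last target.

## Working session

There is one attempt and no reset: what is moved stays moved. The work goes in short steps, Python scripts to look and compute and a tool call to move; the robot and the scene stay as the last step left them, time stands still between calls to the robot, and variables do not carry over. Pictures are saved under pics/ and viewed, and the job is handed in when it is done.

Besides the shell and the picture viewer there is one more tool, called after "Emit:" as name(argument=value, ...) on one line, values as JSON. jog_arm: Moves the arm, as the interface text tells. Its arguments: {"type":"object","properties":{"deltas":{"type":"array","items":{"type":"array","items":{"type":"number"}}}},"required":["deltas"]}

```bash
mkdir -p pics; ls; python3 - <<'E'
from bench import *
import cv2,json,numpy as np
print(observe()); print(hold_point_z)
for n in ("scene","side"):
    im,d=snapshot(n); cv2.imwrite(f"pics/{n}0.png",im); np.save(f"{n}0.npy",d); np.save(f"{n}0im.npy",im)
for n in ("scene","side","wrist"): print(n,camera_info(n))
E
```

```text
pics
{'time_s': 0.0, 'joint_pos': array([ 7.04347359e+01,  5.26206799e+00,  7.05812031e+01, -7.30222913e-04,
        1.04266264e+02, -3.24839508e+00]), 'dq': array([ 0.0234411 , -0.08566182,  0.03614627, -0.01181507, -0.05702619,
       -0.02866164]), 'joint_efforts': array([-1.17849624e-03, -4.46447825e+01, -4.06452405e+01,  6.96671661e-02,
        2.91737012e-02, -1.62697570e-04]), 'position': array([0.16847404, 0.5755552 , 0.22152442]), 'tool_rot': array([-9.01093996e+01,  5.49989675e-03, -1.63170536e+01]), 'force': array([-0.89709826,  0.25349646,  0.69238942]), 'wrist_torque': array([-0.01099676, -0.01094324,  0.01371508]), 'opening': 0.08759843173419035}
0.0187
scene {'fx': 505.3499948029465, 'fy': 505.3499948029465, 'cx': 320.49860991498235, 'cy': 199.24762168555813, 'D': array([-0.07848265,  0.        ,  0.        ,  0.        ,  0.        ]), 'world_from_camera': array([[-0.49314823,  0.57900365, -0.64927621,  1.42917425],
       [ 0.8699163 ,  0.32211621, -0.37347929,  0.4009645 ],
       [-0.00710347, -0.74899661, -0.66253575,  0.97830024],
       [ 0.        ,  0.        
[... 325 characters left out ...]
.5651162 , -0.49054466,  0.43706253],
       [-0.01359227, -0.66451408, -0.74715212,  0.86981228],
       [ 0.        ,  0.        ,  0.        ,  1.        ]])}
wrist {'fx': 285.3571555300482, 'fy': 285.3571555300482, 'cx': 316.63759601831333, 'cy': 203.91326783371107, 'D': array([-0.03824461,  0.        ,  0.        ,  0.        ,  0.        ]), 'mount': array([[-8.81664296e-04,  9.63110483e-01,  2.69104850e-01,
        -7.40846675e-02],
       [ 1.39277135e-03, -2.69103511e-01,  9.63110254e-01,
        -1.63123767e-01],
       [ 9.99998641e-01,  1.22394145e-03, -1.10413374e-03,
         9.65451926e-05],
       [ 0.00000000e+00,  0.00000000e+00,  0.00000000e+00,
         1.00000000e+00]])}
```

View pics/scene0.png

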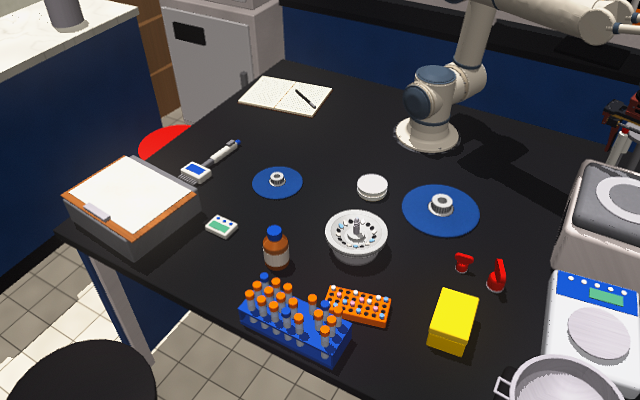

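View pics/side0.png

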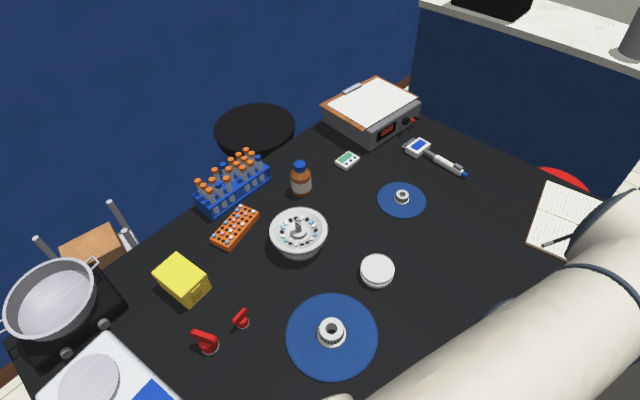

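The scene view shows the small lid at (277,182), the rotor at (357,235), the small nut at (464,262) and the big look-alikes at (440,208) and (497,275). The bottle is at (276,247) and the dishes are at (372,187).

```bash
cat > h.py <<'E'
import numpy as np,cv2
from bench import *
from scipy.spatial.transform import Rotation as R
def cloud(n,d,T=None):
    c=camera_info(n); K=np.array([[c['fx'],0,c['cx']],[0,c['fy'],c['cy']],[0,0,1]])
    v,u=np.mgrid[0:400,0:640]
    p=cv2.undistortPoints(np.stack([u,v],-1).reshape(-1,1,2).astype(float),K,c['D']).reshape(400,640,2)
    P=np.dstack([p[...,0]*d,p[...,1]*d,d])
    if T is None: T=c['world_from_camera']
    W=P@T[:3,:3].T+T[:3,3]; W[d<=0]=np.nan
    return W
def wristT(s):
    T=np.eye(4); T[:3,:3]=R.from_euler('xyz',s['tool_rot'],degrees=True).as_matrix(); T[:3,3]=s['position']
    return T@camera_info('wrist')['mount']
def circ(xy):
    A=np.c_[2*xy,np.ones(len(xy))]; s=np.linalg.lstsq(A,(xy**2).sum(1),rcond=None)[0]
    return s[:2],np.sqrt(s[2]+s[:2]@s[:2])
E
python3 - <<'E'
from h import *
for n in ("scene","side"):
    d=np.load(f"{n}0.npy"); im=np.load(f"{n}0im.npy"); W=cloud(n,d)
    pts=dict(scene=dict(lid=(277,182),rotor=(357,235),nut=(464,262),bignut=(497,275),dishes=(372,187),bottle=(276,247),timer=(222,226),biglid=(440,208),tipbox=(455,315),rack=(358,305)),
      side=dict(lid=(402,198),rotor=(298,230),nut=(241,319),bignut=(206,342),dishes=(377,270),bottle=(300,178),biglid=(331,333),tipbox=(180,275)))[n]
    for k,(u,v) in pts.items(): print(n,k,W[v,u].round(3))
    def blob(c,rad,mask,z0,z1):
        m=mask&(np.hypot(W[...,0]-c[0],W[...,1]-c[1])<rad)&(W[...,2]>z0)&(W[...,2]<z1); return W[m],m
    b,g,r=[im[...,i].astype(int) for i in range(3)]
    L=W[pts['lid'][1],pts['lid'][0]]
    P,_=blob(L,.09,(b>r+30),0.003,0.015); print('lid disc',P.mean(0),len(P), 'bbox',P.min(0),P.max(0))
    P,_=blob(L,.03,b>0,0.022,0.035); print('boss top',np.median(P,0),(P.min(0)+P.max(0))/2,len(P))
    Q=W[pts['rotor'][1],pts['rotor'][0]]
    P,_=blob(Q,.1,b>0,0.06,0.07); c,rr=circ(P[:,:2]);print('rim',c,rr,len(P),np.median(P[:,2]),(P.min(0)+P.max(0))/2)
    P,_=blob(Q,.03,b>0,0.085,0.12); print('stud',P.mean(0),len(P),P.max(0))
    N=W[pts['nut'][1],pts['nut'][0]]
    P,_=blob(N,.04,(r>g+50),0.003,0.2); print('nut',P.mean(0),P.min(0),P.max(0),len(P))
    P,_=blob(N,.04,(r>g+50),0.03,0.06); print('wing',P.mean(0),P.min(0),P.max(0));u_,s_,v_=np.linalg.svd(P[:,:2]-P[:,:2].mean(0),full_matrices=0);print(v_,s_/np.sqrt(len(P)))
E
```

```text
scene lid [ 0.485 -0.292  0.019]
scene rotor [0.602 0.031 0.058]
scene nut [0.534 0.296 0.033]
scene bignut [0.553 0.38  0.051]
scene dishes [ 0.383 -0.028  0.032]
scene bottle [ 0.754 -0.114  0.08 ]
scene timer [ 0.714 -0.32   0.018]
scene biglid [0.376 0.176 0.035]
scene tipbox [0.726 0.33  0.069]
scene rack [0.777 0.122 0.03 ]
lid disc [ 0.47692309 -0.29763095  0.00762558] 1061 bbox [ 0.39594533 -0.37702481  0.00313986] [ 0.5491782  -0.22438711  0.01445012]
boss top [ 0.47600866 -0.29720661  0.02643842] [ 0.4737196  -0.29939706  0.02804153] 88
rim [0.59798744 0.025471  ] 0.068805161768197 1178 0.06404640701225617 [0.59560067 0.02479429 0.06499747]
stud [0.59900923 0.02584471 0.09841564] 49 [0.60542177 0.03303056 0.11029594]
nut [0.53532322 0.29283671 0.03546292] [0.52379763 0.2697294  0.00528162] [0.54674817 0.31570451 0.05693742] 257
wing [0.53264782 0.29248174 0.04509174] [0.52379763 0.2697294  0.03003125] [0.5438589  0.31570451 0.05693742]
[[-0.10741296  0.99421449]
 [-0.99421449 -0.10741296]] [0.01249037 0.00316699]
side lid [ 0.46  -0.288  0.029]
side rotor [0.59  0.029 0.068
[... 208 characters left out ...]
 [ 0.46581624 -0.29634178  0.00694535] 1180 bbox [ 0.39264237 -0.37717043  0.00302773] [ 0.54645695 -0.22526441  0.01260053]
boss top [ 0.46390605 -0.2950225   0.02689482] [ 0.46754244 -0.29897712  0.0265557 ] 81
rim [0.59403931 0.0263997 ] 0.06937372782667085 1072 0.06379666330285944 [0.59483218 0.02491141 0.06482607]
stud [0.5931354  0.02668297 0.09762272] 45 [0.60197466 0.03362273 0.10763868]
nut [0.52551733 0.29322359 0.03625779] [0.51590408 0.2699017  0.0057845 ] [0.53456602 0.31401616 0.05478701] 211
wing [0.52814963 0.29291502 0.04608358] [0.52366232 0.2699017  0.03043034] [0.53456602 0.31401616 0.05478701]
[[-0.05107837  0.99869465]
 [ 0.99869465  0.05107837]] [0.01227898 0.00258359]
```

Emit:
jog_arm(deltas=[[0.03, 0, -0.012, 0, 0, 0, 1], [0.03, 0, -0.012, 0, 0, 0, 1], [0.03, 0, -0.012, 0, 0, 0, 1], [0.03, 0, -0.012, 0, 0, 0, 1], [0.03, 0, -0.012, 0, 0, 0, 1], [0.03, 0, -0.012, 0, 0, 0, 1], [0.03, 0, -0.012, 0, 0, 0, 1], [0.03, 0, -0.012, 0, 0, 0, 1], [0.03, 0, -0.012, 0, 0, 0, 1], [0.03, 0, -0.012, 0, 0, 0, 1]])

```text
time_s: 0.93
position: [0.4237, 0.3751, 0.2222]
tool_rot: [-90.0, 0.0, -16.3]
force: [0.7, 0.4, -0.3]
opening: 0.0878
```

Emit:
jog_arm(deltas=[[0.025, 0, -0.01, 0, 0, 0, 1], [0.025, 0, -0.01, 0, 0, 0, 1], [0.025, 0, -0.01, 0, 0, 0, 1], [0.025, 0, -0.01, 0, 0, 0, 1], [0.026, 0, -0.01, 0, 0, 0, 1], [0, 0.005, 0, 0, 7, 0, 1], [0, 0.005, 0, 0, 7, 0, 1], [0, 0.005, 0, 0, 7, 0, 1], [0, 0.005, 0, 0, 7, 0, 1], [0, 0.005, 0, 0, 7, 0, 1]])

```text
time_s: 1.77
position: [0.5295, 0.2928, 0.1966]
tool_rot: [-90.1, 0.0, -51.7]
force: [0.0, 0.7, 0.2]
opening: 0.088
```

Emit:
jog_arm(deltas=[[0, 0.005, 0, 0, 7, 0, 1], [0, 0.005, 0, 0, 7, 0, 1], [0, 0.005, 0, 0, 7, 0, 1], [0, 0.005, 0, 0, 7, 0, 1], [0, 0.005, 0, 0, 7, 0, 1], [0, 0, 0, 0, 0, 0, 1], [0, 0, 0, 0, 0, 0, 1]])

```text
time_s: 2.35
position: [0.5293, 0.2929, 0.1719]
tool_rot: [-90.1, -0.0, -86.1]
force: [0.1, 0.2, -0.5]
opening: 0.0877
```

```bash
cat > look.py <<'E'
from h import *
import sys
n=sys.argv[1]; s=observe(); im,d=snapshot('wrist'); T=wristT(s); np.savez(n,im=im,d=d,T=T,pos=s['position'],rot=s['tool_rot'])
cv2.imwrite(f'pics/{n}.png',im); print(s['time_s'],s['position'],s['tool_rot'],s['joint_pos'])
E
python3 look.py nut1
```

```text
2.35 [0.52933034 0.2928738  0.17185744] [-9.00846479e+01 -3.22666425e-02 -8.61044163e+01] [2.57325936e+01 5.81368513e+00 7.50189332e+01 1.55517434e-03
 9.92579579e+01 2.18372827e+01]
```

View pics/nut1.png

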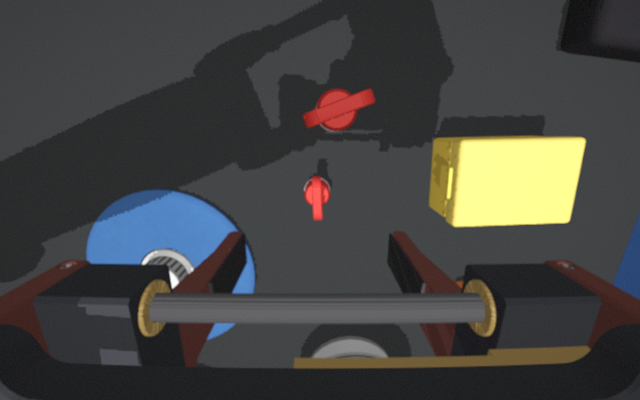

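The wrist picture shows the small nut at (317,195), with its blade nearly vertical in the image, centred between the fingers and below them. The big nut is at (338,107).

```bash
cat > nutfit.py <<'E'
from h import *
import sys
z=np.load(sys.argv[1]+'.npz'); W=cloud('wrist',z['d'],z['T']); im=z['im'].astype(int); c=z['pos'][:2]
if len(sys.argv)>2: c=np.array([float(sys.argv[2]),float(sys.argv[3])])
m=(im[...,2]>im[...,1]+50)&(np.hypot(W[...,0]-c[0],W[...,1]-c[1])<.04)
P=W[m]; print(len(P),P.min(0),P.max(0)); zt=np.percentile(P[:,2],95)
Q=P[P[:,2]>zt-.006]; print('top',Q.mean(0),(Q.min(0)+Q.max(0))/2,len(Q))
r=cv2.minAreaRect((Q[:,:2]*1000).astype(np.float32)); print(r)
B=P[P[:,2]<zt-.02]; print('hubtop',(B.min(0)+B.max(0))/2,len(B),B.mean(0))
E
python3 nutfit.py nut1
python3 - <<'E'
import cv2
im=cv2.imread('pics/nut1.png'); cv2.imwrite('pics/nut1c.png',cv2.resize(im[150:240,270:370],None,fx=6,fy=6,interpolation=cv2.INTER_CUBIC))
E
```

```text
735 [ 5.14043872e-01  2.53189412e-01 -5.20755851e-05] [0.54419875 0.31507728 0.05524843]
top [0.52847702 0.29302822 0.05233881] [0.5286     0.29196213 0.05146328] 351
((528.5668334960938, 292.06243896484375), (8.963399887084961, 43.019805908203125), 5.931834697723389)
hubtop [0.52912131 0.27933384 0.0144772 ] 359 [0.5293004  0.28952654 0.02273473]
```

View pics/nut1c.png

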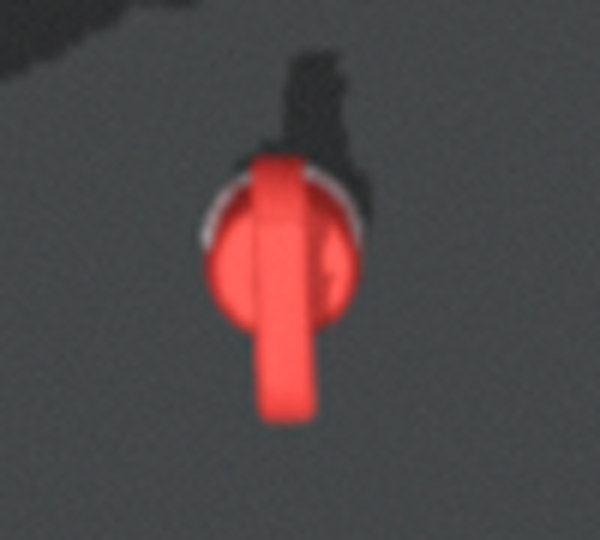

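Emit:
jog_arm(deltas=[[0.0271, -0.003, 0.0048, 0, 0, 0, 1], [0.0271, -0.003, 0.0048, 0, 0, 0, 1], [0.0271, -0.003, 0.0048, 0, 0, 0, 1], [0.0271, -0.003, 0.0048, 0, 0, 0, 1], [0.0271, -0.003, 0.0048, 0, 0, 0, 1], [0.0271, -0.003, 0.0048, 0, 0, 0, 1], [0.0271, -0.003, 0.0048, 0, 0, 0, 1], [0.0271, -0.003, 0.0048, 0, 0, 0, 1], [0.0271, -0.003, 0.0048, 0, 0, 0, 1], [0.0271, -0.003, 0.0048, 0, 0, 0, 1]])

```text
time_s: 3.23
position: [0.5952, 0.0243, 0.2034]
tool_rot: [-89.9, -0.0, -86.1]
force: [-1.0, -0.3, 0.8]
opening: 0.088
```

Emit:
jog_arm(deltas=[[0, 0, 0, 0, 0, 0, 1], [0, 0, 0, 0, 0, 0, 1], [0, 0, 0, 0, 0, 0, 1]])

```text
time_s: 3.48
position: [0.5949, 0.0261, 0.2028]
tool_rot: [-90.0, 0.0, -86.2]
force: [-0.4, 0.0, 0.1]
opening: 0.0877
```

```bash
python3 look.py rot1
```

```text
3.4833 [0.59492694 0.0260848  0.20281286] [-8.99911456e+01  3.13610818e-02 -8.62335610e+01] [-7.81319052e-01  4.32782214e+00  7.34614614e+01  3.27035135e-02
  1.02204375e+02 -4.54084032e+00]
```

View pics/rot1.png

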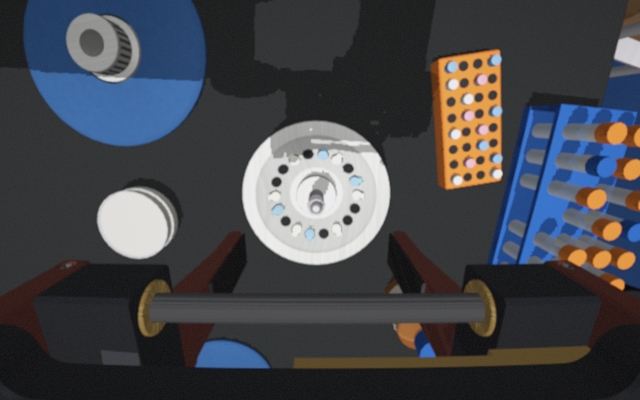

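The stud tip is at about (316,209), and the rim is an ellipse centred near (316,193). Next I fit both.

```bash
python3 - <<'E'
from h import *
z=np.load('rot1.npz'); W=cloud('wrist',z['d'],z['T']); im=z['im']; c=z['pos'][:2]
r=np.hypot(W[...,0]-.595,W[...,1]-.0255)
m=(r<.09)&(abs(W[...,2]-.0645)<.004); P=W[m]
print('z',np.median(P[:,2]))
# outer edge: per-angle max radius
for it in range(3):
    if it==0: c0=np.array([.595,.0255])
    a=np.arctan2(P[:,1]-c0[1],P[:,0]-c0[0]); rr=np.hypot(*(P[:,:2]-c0).T)
    E=[]
    for k in np.arange(-np.pi,np.pi,.1):
        s=np.where((a>=k)&(a<k+.1)&(rr>.07))[0]
        if len(s): E.append(P[s[np.argmax(rr[s])],:2])
    E=np.array(E); c0,R0=circ(E); print(c0,R0,len(E),np.std(np.hypot(*(E-c0).T)-R0))
m=(r<.02)&(W[...,2]>.09); P=W[m]; print('stud',P.mean(0),P.max(0),len(P),(P.min(0)+P.max(0))/2)
Q=P[P[:,2]>.104]; print('tip',Q.mean(0),len(Q))
v,u=np.where(m); print(u.min(),u.max(),v.min(),v.max())
cv2.imwrite('pics/rot1c.png',cv2.resize(im[160:240,260:370],None,fx=6,fy=6,interpolation=cv2.INTER_CUBIC))
E
```

```text
z 0.06562286231952011
[0.59356825 0.02327235] 0.07961060671230304 63 0.0003171081835068465
[0.59359294 0.02329355] 0.0796078207897833 63 0.00031394411451390533
[0.59359477 0.02329005] 0.0796058600492127 63 0.00031611545889582125
stud [0.59370218 0.03417801 0.19775122] [0.6018737  0.04548226 0.31303121] 457 [0.59354909 0.03065136 0.20260093]
tip [0.593682   0.036929   0.23094504] 341
295 347 196 367
```

View pics/rot1c.png

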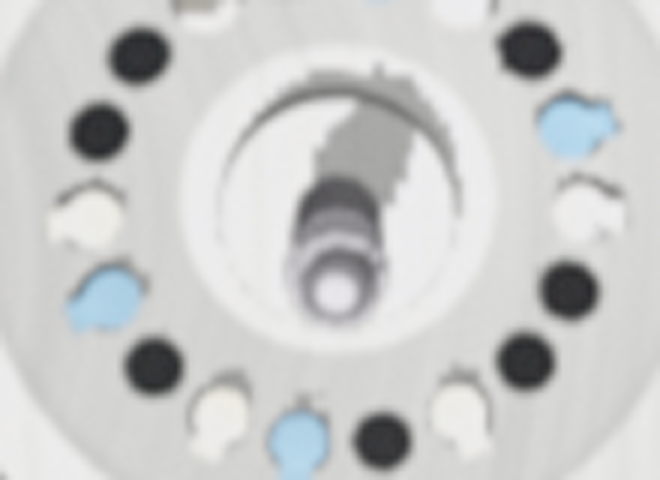

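Emit:
jog_arm(deltas=[[0.0264, 0.002, -0.0121, 0, 0, 0, 1], [0.0264, 0.002, -0.0121, 0, 0, 0, 1], [0.0264, 0.002, -0.0121, 0, 0, 0, 1], [0.0264, 0.002, -0.0121, 0, 0, 0, 1], [0.0264, 0.002, -0.0121, 0, 0, 0, 1], [0.0264, 0.006, -0.0121, 0, 0, 0, 1], [0.0264, 0.006, -0.0121, 0, 0, 0, 1], [0.0264, 0.006, -0.0121, 0, 0, 0, 1], [0.0264, 0.007, -0.0121, 0, 0, 0, 1], [0.0264, 0.007, -0.0121, 0, 0, 0, 1]])

```text
time_s: 4.37
position: [0.491, -0.2454, 0.1606]
tool_rot: [-90.0, 0.0, -86.1]
force: [-0.3, -1.3, 0.3]
opening: 0.0879
```

Emit:
jog_arm(deltas=[[0.0264, 0.007, -0.0121, 0, 0, 0, 1], [0.0264, 0.008, -0.0121, 0, 0, 0, 1], [0, 0, 0, 0, 0, 0, 1], [0, 0, 0, 0, 0, 0, 1], [0, 0, 0, 0, 0, 0, 1]])

```text
time_s: 4.78
position: [0.4711, -0.2986, 0.1458]
tool_rot: [-90.0, 0.0, -86.2]
force: [-0.2, 0.3, -0.0]
opening: 0.0874
```

```bash
python3 look.py lid1; cat > lidfit.py <<'E'
from h import *
import sys
z=np.load(sys.argv[1]+'.npz'); W=cloud('wrist',z['d'],z['T']); im=z['im'].astype(int); c0=np.array([float(sys.argv[2]),float(sys.argv[3])]); zz=float(sys.argv[4])
blue=im[...,0]>im[...,2]+40
m=blue&(abs(W[...,2]-zz)<.006); P=W[m]; print('z',np.median(P[:,2]))
for it in range(3):
    a=np.arctan2(P[:,1]-c0[1],P[:,0]-c0[0]); rr=np.hypot(*(P[:,:2]-c0).T); E=[]
    for k in np.arange(-np.pi,np.pi,.1):
        s=np.where((a>=k)&(a<k+.1)&(rr<.083))[0]
        if len(s) and rr[s].max()>.07: E.append(P[s[np.argmax(rr[s])],:2])
    E=np.array(E); c0,R0=circ(E); res=np.hypot(*(E-c0).T)-R0; E=E[abs(res)<.0015]; c0,R0=circ(E); print(c0,R0,len(E),np.std(np.hypot(*(E-c0).T)-R0))
r=np.hypot(*(W[...,:2]-c0).transpose(2,0,1)); m=(r<.03)&(W[...,2]>zz+.016)&(W[...,2]<zz+.024); P=W[m]; print('boss',(P.min(0)+P.max(0))/2,P.max(0)-P.min(0),len(P))
A=np.c_[W[blue&(r<.074)&(abs(W[...,2]-zz)<.006)]]; n=np.linalg.lstsq(np.c_[A[:,:2]-c0,np.ones(len(A))],A[:,2],rcond=None)[0]; print('tilt',n)
E
python3 lidfit.py lid1 .471 -.3 .0085
```

```text
4.7833 [ 0.47105109 -0.29856911  0.14584741] [-8.99727924e+01  3.31224655e-02 -8.62272818e+01] [-3.58900593e+01 -1.40597781e+00  8.50521338e+01  4.31288088e-02
  9.63540385e+01 -3.96579966e+01]
z 0.00889672183279172
[ 0.46799732 -0.30397313] 0.07670392325120953 61 0.000415486885511214
[ 0.46794533 -0.30397581] 0.07675425839514383 60 0.0004376050821822726
[ 0.46794533 -0.30397581] 0.07675425839514383 60 0.0004376050821822726
boss [ 0.46771942 -0.30307069  0.02785674] [0.04026474 0.0398604  0.00664817] 956
tilt [ 8.92871906e-05 -9.19964739e-04  8.95029831e-03]
```

View pics/lid1.png

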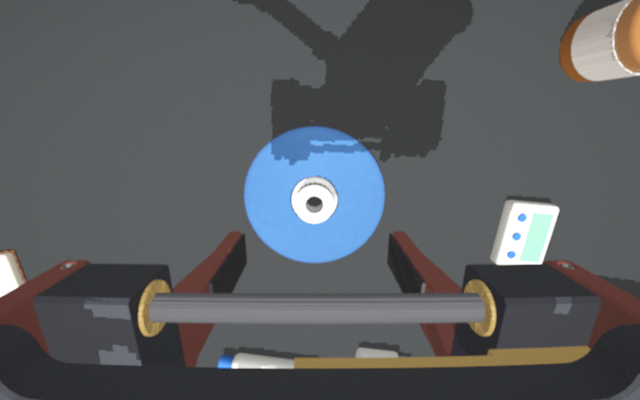

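Emit:
jog_arm(deltas=[[0.0018, 0.025, -0.0006, 0, 0, 0, 1], [0.0018, 0.025, -0.0007, 0, 0, 0, 1], [0, 0.025, 0, 0, 0, 0, 1], [0, 0.025, 0, 0, 0, 0, 1], [0, 0.015, 0, 0, 0, 0, 1], [0, 0.01, 0, 0, 0, 0, 1], [0, 0.0075, 0, 0, 0, 0, 1], [0, 0, 0, 0, 0, 0, 1], [0, 0, 0, 0, 0, 0, 1]])

```text
time_s: 5.58
position: [0.47, -0.3033, 0.014]
tool_rot: [-89.9, -0.0, -86.3]
force: [0.2, -0.2, 0.6]
opening: 0.0879
```

```bash
python3 look.py lid2
```

```text
5.5833 [ 0.4700371  -0.30329527  0.0140347 ] [-8.99483612e+01 -3.79366130e-02 -8.62657226e+01] [-3.63196643e+01  2.46125240e+00  9.47327495e+01  4.22569108e-03
  8.27420592e+01 -4.00544904e+01]
```

View pics/lid2.png

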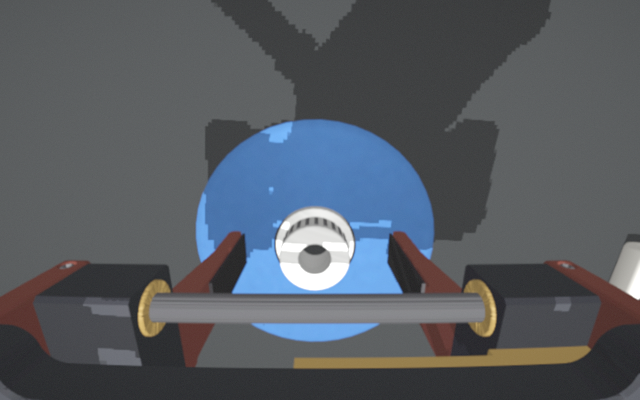

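The boss at (315,250) is centred between the fingers. I lower 2 mm and close.

Emit:
jog_arm(deltas=[[0, 0.002, 0, 0, 0, 0, 1], [0, 0, 0, 0, 0, 0, 0.3], [0, 0, 0, 0, 0, 0, 0.3], [0, 0, 0, 0, 0, 0, 0.3], [0, 0, 0, 0, 0, 0, 0.3], [0, 0, 0, 0, 0, 0, 0.3], [0, 0, 0, 0, 0, 0, 0.3], [0, 0, 0, 0, 0, 0, 0.3]])

```text
time_s: 6.3
position: [0.4693, -0.3035, 0.0112]
tool_rot: [-90.0, -0.0, -86.3]
force: [0.3, -0.0, -0.7]
opening: 0.0449
```

Emit:
jog_arm(deltas=[[0, 0, 0, 0, 0, 0, 0.0], [0, 0, 0, 0, 0, 0, 0.0], [0, 0, 0, 0, 0, 0, 0.0]])

```text
time_s: 6.55
position: [0.4693, -0.3035, 0.0111]
tool_rot: [-90.0, 0.0, -86.3]
force: [-0.2, -1.0, -0.4]
opening: 0.0398
```

```bash
python3 look.py lid3; for i in 2 3; do python3 lidfit.py lid$i .468 -.304 .0085;done
```

```text
6.55 [ 0.46928383 -0.3035252   0.0111258 ] [-9.00069703e+01  1.59923659e-03 -8.63193083e+01] [-3.63798456e+01  2.58611931e+00  9.49118518e+01 -3.29011918e-03
  8.25083930e+01 -4.00601083e+01]
z 0.008984518690078297
[ 0.46816945 -0.30388045] 0.07697554128768469 47 0.00038085659089169647
[ 0.46816593 -0.3038769 ] 0.07697272250931927 47 0.00038646407498750806
[ 0.46816593 -0.3038769 ] 0.07697272250931927 47 0.00038646407498750806
boss [ 0.46805844 -0.30307714  0.02777349] [0.04105941 0.04082339 0.00653915] 3001
tilt [ 0.0005048  -0.00354248  0.00911217]
z 0.00890991369977849
[ 0.46882777 -0.30376056] 0.07704475963833661 46 0.00031873298173364784
[ 0.46882533 -0.30375838] 0.07704504669018301 46 0.00031822189164901215
[ 0.46882533 -0.30375838] 0.07704504669018301 46 0.00031822189164901215
boss [ 0.46805082 -0.30300545  0.02849156] [0.05485885 0.04118103 0.00797006] 3388
tilt [ 0.00035267 -0.00216044  0.00902908]
```

View pics/lid3.png

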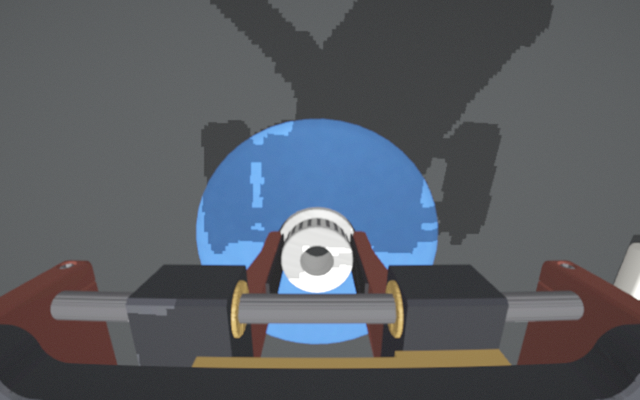

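Emit:
jog_arm(deltas=[[0, -0.01, 0, 0, 0, 0, 0], [0, -0.02, 0, 0, 0, 0, 0], [0, -0.025, 0, 0, 0, 0, 0], [0, -0.025, 0, 0, 0, 0, 0], [0, -0.025, 0, 0, 0, 0, 0], [0, -0.025, 0, 0, 0, 0, 0], [-0.01, 0, 0.0046, 0, 0, 0, 0], [-0.0199, 0, 0.0091, 0, 0, 0, 0], [-0.0199, 0, 0.0091, 0, 0, 0, 0], [-0.0199, 0, 0.0091, 0, 0, 0, 0]])

```text
time_s: 7.43
position: [0.4967, -0.2305, 0.1402]
tool_rot: [-90.0, 0.1, -86.4]
force: [0.1, -1.1, -2.6]
opening: 0.04
```

Emit:
jog_arm(deltas=[[-0.0199, 0, 0.0091, 0, 0, 0, 0], [-0.0199, 0, 0.0091, 0, 0, 0, 0], [-0.0199, 0, 0.0091, 0, 0, 0, 0], [-0.0199, 0, 0.0091, 0, 0, 0, 0], [-0.0199, 0, 0.0091, 0, 0, 0, 0], [-0.0199, 0, 0.0091, 0, 0, 0, 0], [-0.0199, 0, 0.0091, 0, 0, 0, 0], [-0.0199, 0, 0.0091, 0, 0, 0, 0], [-0.0199, 0, 0.0091, 0, 0, 0, 0], [-0.0199, 0, 0.0091, 0, 0, 0, 0]])

```text
time_s: 8.27
position: [0.5744, -0.0256, 0.1399]
tool_rot: [-90.1, 0.0, -86.3]
force: [-0.1, -0.8, -2.1]
opening: 0.0401
```

Emit:
jog_arm(deltas=[[-0.0199, 0, 0.0091, 0, 0, 0, 0], [-0.0099, 0, 0.0045, 0, 0, 0, 0], [0, 0, 0, 0, 0, 0, 0], [0, 0, 0, 0, 0, 0, 0], [0, 0, 0, 0, 0, 0, 0]])

```text
time_s: 8.68
position: [0.586, 0.0024, 0.1408]
tool_rot: [-90.0, -0.0, -86.3]
force: [0.6, -0.3, -2.0]
opening: 0.0396
```

```bash
python3 look.py lid4; python3 lidfit.py lid4 .594 .023 .1385; python3 -c "
from h import *
for n in ('scene','side'):
    im,d=snapshot(n); cv2.imwrite(f'pics/{n}4.png',im); np.savez(n+'4',im=im,d=d)
for i in range(3): print(observe()['position'])
"
```

```text
8.6833 [0.58599078 0.00235933 0.14077624] [-9.00462572e+01 -3.02343602e-02 -8.63461608e+01] [-3.07437091e+00  3.04451553e+00  8.10734134e+01 -3.56359426e-02
  9.59244663e+01 -6.73186299e+00]
z 0.1385291367516852
[0.58904393 0.01447344] 0.0749155196176113 13 0.0008107014788204217
[0.58657469 0.00697351] 0.07571206859324661 19 0.0007295128150572178
[0.58542613 0.00197306] 0.0768017589820186 48 0.0003033598941109948
boss [0.58466583 0.0027702  0.15849915] [0.05462829 0.04089859 0.00798922] 3364
tilt [ 6.84290467e-05 -2.69171034e-03  1.38651309e-01]
[0.58614694 0.00206368 0.14117877]
[0.58614694 0.00206368 0.14117877]
[0.58614694 0.00206368 0.14117877]
```

View pics/lid4.png

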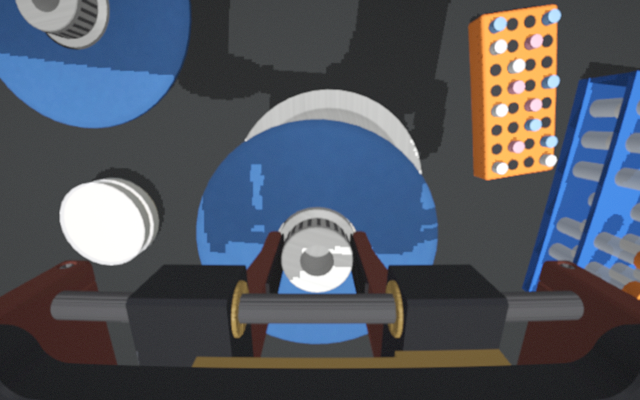

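```bash
python3 -c "
import cv2
a=cv2.imread('pics/scene4.png')[130:290,260:460];b=cv2.imread('pics/side4.png')[150:290,220:400]
cv2.imwrite('pics/s4.png',cv2.vconcat([cv2.resize(a,(500,300),interpolation=2),cv2.resize(b,(500,300),interpolation=2)]))"
```

```text
(no output)
```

View pics/s4.png

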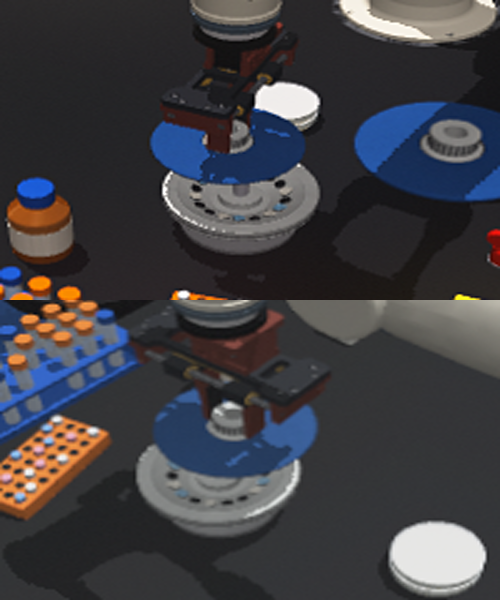

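Emit:
jog_arm(deltas=[[-0.0105, 0, 0.0048, 0, 0, 0, 0], [-0.0104, 0, 0.0047, 0, 0, 0, 0], [0, 0.008, 0, 0, 0, 0, 0], [0, 0.008, 0, 0, 0, 0, 0], [0, 0.005, 0, 0, 0, 0, 0], [0, 0.004, 0, 0, 0, 0, 0], [0, 0, 0, 0, 0, 0, 0], [0, 0, 0, 0, 0, 0, 0]])

```text
time_s: 9.5
position: [0.5942, 0.0244, 0.1155]
tool_rot: [-90.1, -0.0, -86.3]
force: [0.1, -0.1, -1.3]
opening: 0.0402
```

```bash
python3 look.py lid5; python3 lidfit.py lid5 .594 .023 .1135
```

```text
9.5 [0.59423157 0.02439693 0.11554739] [-9.00578779e+01 -1.05935867e-03 -8.63339005e+01] [-9.22929235e-01  4.74957089e+00  8.18527174e+01 -5.69701965e-03
  9.34553194e+01 -4.58936874e+00]
z 0.11330394021463984
[0.59374367 0.02398693] 0.07694002004513553 47 0.00027454384047528174
[0.59374531 0.02399372] 0.07693540402637003 47 0.00028178790279638727
[0.59374531 0.02399372] 0.07693540402637003 47 0.00028178790279638727
boss [0.5930519  0.02495658 0.13347302] [0.05477752 0.04067092 0.00793434] 3357
tilt [-0.00042909 -0.0021925   0.11342449]
```

Emit:
jog_arm(deltas=[[0.0005, 0.004, 0, 0, 0, 0, 0], [0, 0.004, 0, 0, 0, 0, 0], [0, 0.004, 0, 0, 0, 0, 0], [0, 0, 0, 0, 0, 0, 0]])

```text
time_s: 9.88
position: [0.594, 0.0241, 0.1028]
tool_rot: [-90.1, 0.0, -86.3]
force: [-0.0, -0.3, -2.7]
opening: 0.0398
```

Emit:
jog_arm(deltas=[[0, 0.004, 0, 0, 0, 0, 0], [0, 0.004, 0, 0, 0, 0, 0], [0, 0, 0, 0, 0, 0, 0]])

```text
time_s: 10.13
position: [0.5941, 0.0241, 0.0949]
tool_rot: [-90.1, 0.0, -86.3]
force: [0.3, 0.6, -2.0]
opening: 0.0399
```

Emit:
jog_arm(deltas=[[0, 0.004, 0, 0, 0, 0, 0], [0, 0.004, 0, 0, 0, 0, 0], [0, 0.004, 0, 0, 0, 0, 0], [0, 0, 0, 0, 0, 0, 0]])

```text
time_s: 10.47
position: [0.594, 0.0241, 0.0828]
tool_rot: [-90.1, 0.0, -86.3]
force: [0.1, 0.9, -2.1]
opening: 0.0399
```

Emit:
jog_arm(deltas=[[0, 0.003, 0, 0, 0, 0, 0], [0, 0.002, 0, 0, 0, 0, 0], [0, 0.0015, 0, 0, 0, 0, 0], [0, 0, 0, 0, 0, 0, 0]])

```text
time_s: 10.8
position: [0.5944, 0.0241, 0.0772]
tool_rot: [-90.0, 0.0, -86.3]
force: [-1.0, -0.0, -1.7]
opening: 0.0401
```

Emit:
jog_arm(deltas=[[0, 0.001, 0, 0, 0, 0, 0], [0, 0, 0, 0, 0, 0, 0]])

```text
time_s: 10.97
position: [0.5946, 0.0241, 0.0766]
tool_rot: [-90.0, -0.0, -86.3]
force: [-0.5, -0.5, -1.9]
opening: 0.0398
```

Emit:
jog_arm(deltas=[[0, 0.001, 0, 0, 0, 0, 0], [0, 0, 0, 0, 0, 0, 0]])

```text
time_s: 11.13
position: [0.5948, 0.0241, 0.0761]
tool_rot: [-90.0, -0.0, -86.3]
force: [-0.4, -0.7, 1.4]
opening: 0.0401
```

```bash
python3 look.py lid6; python3 lidfit.py lid6 .594 .023 .0735
```

```text
11.1333 [0.59475077 0.02411778 0.07613775] [-8.99613435e+01 -2.73108056e-03 -8.63173571e+01] [-9.52612231e-01  5.62730112e+00  8.49500383e+01  4.01793155e-04
  8.93839098e+01 -4.63526028e+00]
z 0.07390890551193337
[0.59430882 0.02361786] 0.07672931959748566 47 0.00027140187171240153
[0.59431568 0.02360672] 0.0767387399192572 47 0.0002628038535444589
[0.59431568 0.02360672] 0.0767387399192572 47 0.0002628038535444589
boss [0.59355673 0.02423805 0.09350172] [0.05473698 0.04140611 0.00797083] 3210
tilt [ 0.00037417 -0.00184758  0.07401669]
```

Emit:
jog_arm(deltas=[[0, 0, 0, 0, 0, 0, 0.7], [0, 0, 0, 0, 0, 0, 0.7], [0, 0, 0, 0, 0, 0, 0.7], [0, 0, 0, 0, 0, 0, 0.7], [0, 0, 0, 0, 0, 0, 0.8], [0, -0.01, 0, 0, 0, 0, 0.9], [0, -0.02, 0, 0, 0, 0, 1], [0, -0.03, 0, 0, 0, 0, 1], [0, -0.04, 0, 0, 0, 0, 1], [0, -0.03, 0, 0, 0, 0, 1]])

```text
time_s: 12.02
position: [0.5946, 0.0241, 0.2092]
tool_rot: [-89.9, -0.0, -86.3]
force: [0.9, 0.3, 1.4]
opening: 0.0873
```

Emit:
jog_arm(deltas=[[0, 0, 0, 0, 0, 0, 1], [0, 0, 0, 0, 0, 0, 1], [0, 0, 0, 0, 0, 0, 1]])

```text
time_s: 12.27
position: [0.5945, 0.0241, 0.2054]
tool_rot: [-90.0, -0.0, -86.3]
force: [0.0, 0.3, -0.9]
opening: 0.0879
```

```bash
python3 look.py lid7; python3 lidfit.py lid7 .594 .023 .0735
```

```text
12.2667 [0.59446904 0.02408509 0.20538893] [-9.00117475e+01 -2.02665719e-03 -8.63185317e+01] [-9.54234352e-01  4.28000855e+00  7.32509971e+01 -3.04132850e-03
  1.02480540e+02 -4.63635938e+00]
z 0.07388832811455875
[0.59436015 0.02357505] 0.07627607415830778 62 0.00024274009075324476
[0.59437238 0.02356516] 0.07628315081218097 62 0.00023593049195838635
[0.59437238 0.02356516] 0.07628315081218097 62 0.00023593049195838635
boss [0.59438311 0.02461759 0.09339483] [0.04027538 0.03991881 0.00768885] 973
tilt [-9.44347445e-05 -4.94475481e-04  7.39431571e-02]
```

View pics/lid7.png

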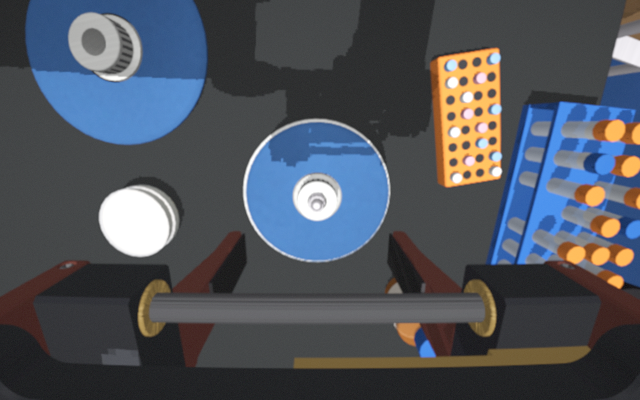

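The lid is flat and centred: blue disc at (316,190), stud in the boss hole at (317,202). Next, the nut.

Emit:
jog_arm(deltas=[[-0.0272, 0, -0.0048, 0, 0, 0, 1], [-0.0272, 0, -0.0048, 0, 0, 0, 1], [-0.0272, 0, -0.0048, 0, 0, 0, 1], [-0.0272, 0, -0.0048, 0, 0, 0, 1], [-0.0272, 0, -0.0048, 0, 0, 0, 1], [-0.0272, 0, -0.0048, 0, 0, 0, 1], [-0.0272, 0, -0.0048, 0, 0, 0, 1], [-0.0272, 0, -0.0048, 0, 0, 0, 1], [-0.0272, 0, -0.0048, 0, 0, 0, 1], [-0.0272, 0, -0.0048, 0, 0, 0, 1]])

```text
time_s: 13.15
position: [0.528, 0.2934, 0.2032]
tool_rot: [-90.2, -0.1, -86.3]
force: [-0.3, -0.2, 0.2]
opening: 0.088
```

Emit:
jog_arm(deltas=[[0, 0.02, 0, 0, -2, 0, 1], [0, 0.02, 0, 0, 0, 0, 1], [0, 0.02, 0, 0, 0, 0, 1], [0, 0.02, 0, 0, 0, 0, 1], [0, 0.02, 0, 0, 0, 0, 1], [0, 0, 0, 0, 0, 0, 1], [0, 0, 0, 0, 0, 0, 1], [0, 0, 0, 0, 0, 0, 1]])

```text
time_s: 13.82
position: [0.5291, 0.2924, 0.1059]
tool_rot: [-90.0, -0.0, -84.3]
force: [0.7, 1.6, 0.3]
opening: 0.088
```

```bash
python3 look.py nut2; python3 nutfit.py nut2
```

```text
13.8167 [0.52912667 0.29243579 0.10588284] [-9.00236172e+01 -6.45618050e-03 -8.43175015e+01] [2.57032525e+01 6.39976056e+00 8.10803609e+01 2.02156754e-03
 9.25442789e+01 2.00208447e+01]
1096 [ 0.51460819  0.25286446 -0.00062617] [0.54481735 0.31443181 0.05493042]
top [0.52851622 0.29378783 0.0522866 ] [0.52868623 0.2923179  0.05138249] 582
((528.4815063476562, 292.375732421875), (8.958392143249512, 43.88240432739258), 6.026693820953369)
hubtop [0.52971277 0.27926181 0.01432267] 487 [0.52918004 0.29093989 0.02371863]
```

View pics/nut2.png

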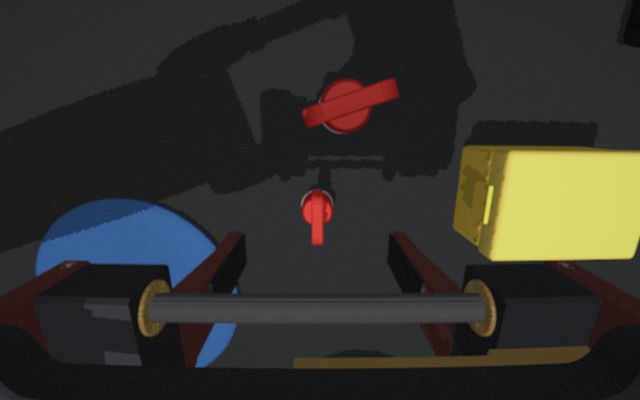

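Emit:
jog_arm(deltas=[[0, 0.02, 0, 0, 0, 0, 1], [0, 0.02, 0, 0, 0, 0, 1], [0, 0.02, 0, 0, 0, 0, 1], [0, 0.01, 0, 0, 0, 0, 1], [0, 0.0065, 0, 0, 0, 0, 1], [0, 0, 0, 0, 0, 0, 0.4], [0, 0, 0, 0, 0, 0, 0.2], [0, 0, 0, 0, 0, 0, 0], [0, 0, 0, 0, 0, 0, 0], [0, 0, 0, 0, 0, 0, 0]])

```text
time_s: 14.7
position: [0.5298, 0.2928, 0.0304]
tool_rot: [-89.9, 0.0, -84.3]
force: [-0.8, 0.2, -0.7]
opening: 0.058
```

Emit:
jog_arm(deltas=[[0, 0, 0, 0, 0, 0, 0], [0, 0, 0, 0, 0, 0, 0], [0, 0, 0, 0, 0, 0, 0], [0, 0, 0, 0, 0, 0, 0], [0, 0, 0, 0, 0, 0, 0], [0, 0, 0, 0, 0, 0, 0]])

```text
time_s: 15.2
position: [0.5291, 0.2925, 0.0291]
tool_rot: [-90.0, -0.0, -84.3]
force: [0.1, -0.3, -0.3]
opening: 0.0177
```

```bash
python3 look.py nut3; python3 nutfit.py nut3
```

```text
15.2 [0.52914763 0.29246316 0.02907782] [-9.00080166e+01 -1.73187913e-03 -8.43189644e+01] [2.57052532e+01 8.68478294e+00 8.65138007e+01 1.12244775e-03
 8.48095414e+01 2.00241161e+01]
2021 [ 5.15512811e-01  2.54865884e-01 -2.85350439e-04] [0.54097779 0.32148788 0.12427916]
top [0.52822178 0.29667581 0.05453431] [0.52983399 0.29835312 0.08607212] 1111
((530.4000244140625, 298.6197814941406), (13.132230758666992, 46.40427017211914), 5.45306921005249)
hubtop [0.5282453  0.2805826  0.01675663] 748 [0.5284506  0.29508817 0.022977  ]
```

View pics/nut3.png

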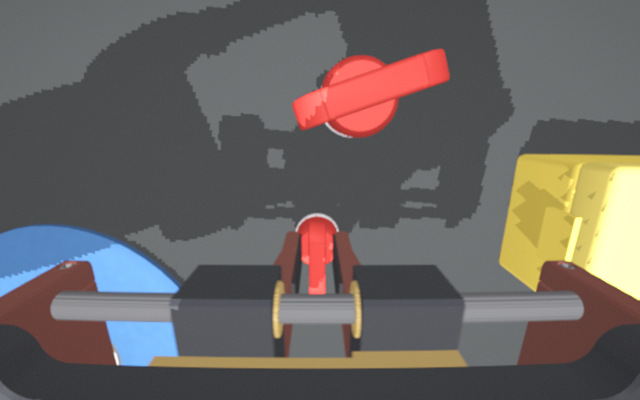

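Emit:
jog_arm(deltas=[[0, 0, 0, 0, 0, 0, 0], [0, 0, 0, 0, 0, 0, 0], [0, 0, 0, 0, 0, 0, 0], [0, 0, 0, 0, 0, 0, 0]])

```text
time_s: 15.58
position: [0.5292, 0.2925, 0.0291]
tool_rot: [-90.0, -0.0, -84.3]
force: [-0.2, -1.0, -0.5]
opening: 0.0088
```

Emit:
jog_arm(deltas=[[0, -0.01, 0, 0, 0, 0, 0], [0, -0.025, 0, 0, 0, 0, 0], [0, -0.025, 0, 0, 0, 0, 0], [0, -0.025, 0, 0, 0, 0, 0], [0, -0.025, 0, 0, 0, 0, 0], [0, -0.025, 0, 0, 0, 0, 0], [0, 0, 0, 0, 0, 0, 0], [0, 0, 0, 0, 0, 0, 0]])

```text
time_s: 16.25
position: [0.53, 0.2929, 0.1666]
tool_rot: [-89.8, 0.1, -84.3]
force: [0.0, 0.8, -0.9]
opening: 0.009
```

```bash
python3 look.py nut4; python3 -c "
import cv2
im=cv2.imread('pics/nut4.png');cv2.imwrite('pics/nut4c.png',cv2.resize(im[180:320,240:400],None,fx=4,fy=4,interpolation=2))"
```

```text
16.25 [0.5300185  0.29287595 0.16661356] [-8.97675676e+01  8.56173848e-02 -8.43195046e+01] [2.57048574e+01 5.60211836e+00 7.57747377e+01 8.60861035e-04
 9.83754458e+01 2.00246629e+01]
```

View pics/nut4c.png

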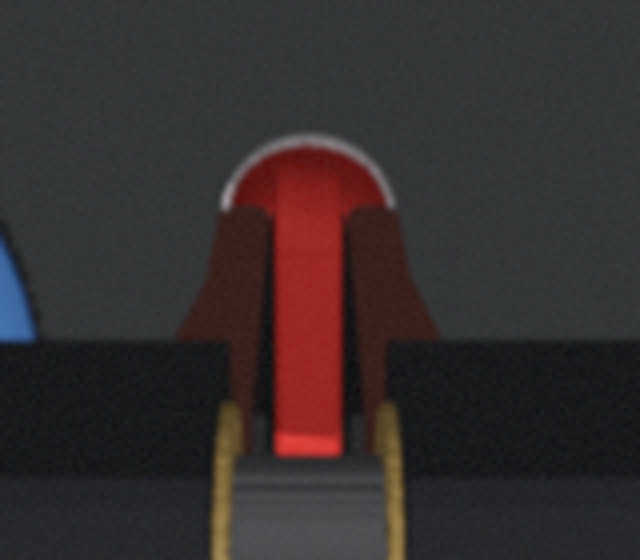

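Emit:
jog_arm(deltas=[[0.0274, 0, 0.0037, 0, 0, 0, 0], [0.0274, 0, 0.0037, 0, 0, 0, 0], [0.0274, 0, 0.0037, 0, 0, 0, 0], [0.0274, 0, 0.0037, 0, 0, 0, 0], [0.0274, 0, 0.0037, 0, 0, 0, 0], [0.0274, 0, 0.0037, 0, 0, 0, 0], [0.0274, 0, 0.0037, 0, 0, 0, 0], [0.0274, 0, 0.0037, 0, 0, 0, 0], [0.0274, 0, 0.0037, 0, 0, 0, 0], [0.0274, 0, 0.0037, 0, 0, 0, 0]])

```text
time_s: 17.13
position: [0.5923, 0.0221, 0.1614]
tool_rot: [-90.2, 0.0, -84.3]
force: [-0.2, -0.5, -1.0]
opening: 0.0086
```

Emit:
jog_arm(deltas=[[0, 0, 0, 0, -7, 0, 0], [0, 0, 0, 0, -7, 0, 0], [0, 0, 0, 0, -7, 0, 0], [0, 0, 0, 0, -7, 0, 0], [0, 0, 0, 0, -7, 0, 0], [0, 0, 0, 0, -7, 0, 0], [0, 0, 0, 0, -7, 0, 0], [0, 0, 0, 0, -7, 0, 0], [0, 0, 0, 0, -7, 0, 0], [0, 0, 0, 0, -7, 0, 0]])

```text
time_s: 17.97
position: [0.5921, 0.0235, 0.1614]
tool_rot: [-90.1, 0.2, -14.0]
force: [-0.3, 0.1, -0.4]
opening: 0.0086
```

Emit:
jog_arm(deltas=[[0, 0, 0, 0, -7, 0, 0], [0, 0, 0, 0, -7, 0, 0], [0, 0, 0, 0, -7, 0, 0], [0, 0, 0, 0, -7, 0, 0], [0, 0, 0, 0, -7, 0, 0], [0, 0, 0, 0, -7, 0, 0], [0, 0, 0, 0, -7, 0, 0], [0, 0, 0, 0, -7, 0, 0], [0, 0, 0, 0, -7, 0, 0], [0, 0, 0, 0, 0, 0, 0]])

```text
time_s: 18.8
position: [0.5922, 0.0235, 0.1615]
tool_rot: [-89.8, 0.2, 48.9]
force: [0.6, -1.2, -1.2]
opening: 0.009
```

Emit:
jog_arm(deltas=[[0, 0, 0, 0, 0, 0, 0], [0, 0, 0, 0, 0, 0, 0], [0, 0, 0, 0, 0, 0, 0]])

```text
time_s: 19.05
position: [0.5929, 0.0235, 0.1634]
tool_rot: [-89.9, 0.0, 48.5]
force: [-0.0, -0.8, -0.1]
opening: 0.0085
```

```bash
python3 look.py nut5; python3 lidfit.py nut5 .594 .023 .0735; python3 -c "
from h import *
for n in ('scene','side'):
    im,d=snapshot(n); np.savez(n+'5',im=im,d=d); cv2.imwrite(f'pics/{n}5.png',im)
a=cv2.imread('pics/scene5.png')[150:270,280:440];b=cv2.imread('pics/side5.png')[160:280,220:380]
cv2.imwrite('pics/s5.png',cv2.hconcat([cv2.resize(a,(400,300),interpolation=2),cv2.resize(b,(400,300),interpolation=2)]))
for i in range(1): print(observe()['position'])
"
```

```text
19.05 [0.59287737 0.02350928 0.16338916] [-8.99477852e+01  4.08057624e-02  4.85415634e+01] [-1.01589447e+00  4.02559900e+00  7.77639590e+01  2.84508466e-03
  9.82766505e+01 -1.39557031e+02]
z 0.07375035454554707
[0.59438948 0.02409615] 0.07654788619877113 50 0.0003667901818554802
[0.59438701 0.02408797] 0.07654373748027259 50 0.00037440596346227347
[0.59438645 0.02408843] 0.07654372555620971 50 0.00037440658585475325
boss [0.59349349 0.02257719 0.09340977] [0.03951294 0.03812142 0.00781736] 872
tilt [ 0.00033807 -0.0014364   0.07379445]
[0.59307712 0.02347454 0.16398507]
```

View pics/nut5.png

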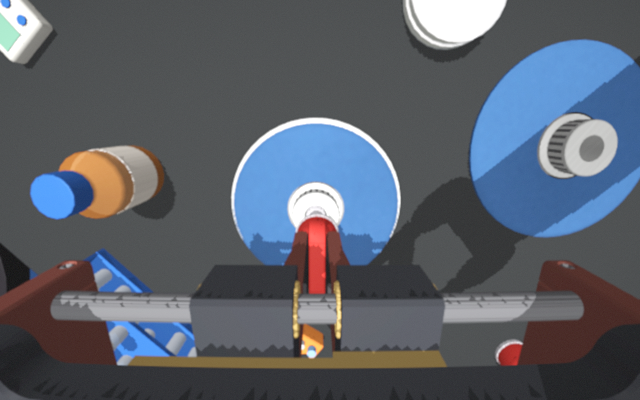

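View pics/s5.png

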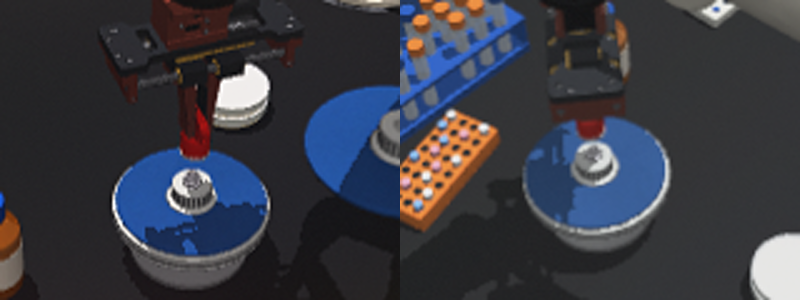

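Emit:
jog_arm(deltas=[[0.0008, 0.008, -0.0006, 0, 0, 0, 0], [0, 0.008, 0, 0, 0, 0, 0], [0, 0.006, 0, 0, 0, 0, 0], [0, 0.003, 0, 0, 0, 0, 0], [0, 0, 0, 0, 0, 0, 0], [0, 0, 0, 0, 0, 0, 0]])

```text
time_s: 19.7
position: [0.5939, 0.0237, 0.1387]
tool_rot: [-90.0, 0.0, 48.7]
force: [-0.3, -1.1, -1.0]
opening: 0.0088
```

Emit:
jog_arm(deltas=[[0, 0.003, 0, 0, 0, 0, 0], [0, 0.002, 0, 0, 0, 0, 0], [0, 0, 0, 0, 0, 0, 0]])

```text
time_s: 19.95
position: [0.594, 0.0237, 0.1338]
tool_rot: [-90.0, 0.0, 48.7]
force: [-0.1, 0.0, -0.8]
opening: 0.0088
```

Emit:
jog_arm(deltas=[[0, 0.002, 0, 0, 0, 0, 0], [0, 0.001, 0, 0, 0, 0, 0], [0, 0, 0, 0, 0, 0, 0]])

```text
time_s: 20.2
position: [0.594, 0.0237, 0.1308]
tool_rot: [-90.0, 0.0, 48.7]
force: [0.2, 0.3, -2.1]
opening: 0.0089
```

Emit:
jog_arm(deltas=[[0, 0.0015, 0, 0, 0, 0, 0], [0, 0, 0, 0, 0, 0, 0]])

```text
time_s: 20.37
position: [0.594, 0.0237, 0.1293]
tool_rot: [-90.0, 0.0, 48.7]
force: [0.2, 0.2, -0.8]
opening: 0.0088
```

Emit:
jog_arm(deltas=[[0, 0.0015, 0, 0, 0, 0, 0], [0, 0, 0, 0, 0, 0, 0]])

```text
time_s: 20.53
position: [0.594, 0.0236, 0.1279]
tool_rot: [-90.0, 0.0, 48.7]
force: [0.2, -0.5, -0.5]
opening: 0.009
```

Emit:
jog_arm(deltas=[[0, 0.0015, 0, 0, 0, 0, 0], [0, 0, 0, 0, 0, 0, 0]])

```text
time_s: 20.7
position: [0.5941, 0.0235, 0.1264]
tool_rot: [-90.0, 0.0, 48.7]
force: [0.8, -1.0, -0.6]
opening: 0.0092
```

Emit:
jog_arm(deltas=[[0, 0.0015, 0, 0, 0, 0, 0], [0, 0, 0, 0, 0, 0, 0]])

```text
time_s: 20.87
position: [0.5942, 0.0235, 0.1254]
tool_rot: [-90.0, 0.0, 48.7]
force: [-0.9, -1.1, 2.1]
opening: 0.009
```

Emit:
jog_arm(deltas=[[0, 0.001, 0, 0, 0, 0, 0], [0, 0, 0, 0, 0, 0, 0]])

```text
time_s: 21.03
position: [0.5943, 0.0235, 0.1252]
tool_rot: [-90.1, -0.0, 48.7]
force: [-2.6, -0.5, 3.5]
opening: 0.0091
```

Contact came about 3 mm above the boss. I now turn clockwise, following the 12 mm lead.

Emit:
jog_arm(deltas=[[0, 0.0001, 0, 0, 5, 0, 0], [0, 0.00017, 0, 0, 5, 0, 0], [0, 0.00017, 0, 0, 5, 0, 0], [0, 0.00017, 0, 0, 5, 0, 0], [0, 0.00017, 0, 0, 5, 0, 0], [0, 0.00017, 0, 0, 5, 0, 0], [0, 0.00017, 0, 0, 5, 0, 0], [0, 0.00017, 0, 0, 5, 0, 0]])

```text
time_s: 21.7
position: [0.5944, 0.0233, 0.124]
tool_rot: [-90.1, -0.1, 8.4]
force: [-1.1, -1.3, 4.3]
opening: 0.0086
```

Emit:
jog_arm(deltas=[[0, 0.00017, 0, 0, 5, 0, 0], [0, 0.00017, 0, 0, 5, 0, 0], [0, 0.00017, 0, 0, 5, 0, 0], [0, 0.00017, 0, 0, 5, 0, 0], [0, 0.00017, 0, 0, 5, 0, 0], [0, 0.00017, 0, 0, 5, 0, 0]])

```text
time_s: 22.2
position: [0.5944, 0.0236, 0.1229]
tool_rot: [-90.0, -0.1, -21.6]
force: [-1.1, -0.9, 4.4]
opening: 0.0087
```

```bash
python3 -c "
from h import *
s=observe(); print(s)"
```

```text
{'time_s': 22.2, 'joint_pos': array([-1.00051011e+00,  4.51988793e+00,  8.13434595e+01, -9.41607136e-03,
        9.40477299e+01, -6.94308545e+01]), 'dq': array([ 3.84593336e-02, -3.81637486e-02,  1.84744761e-01,  1.46685844e-01,
       -4.19043868e-01,  5.95432428e+01]), 'joint_efforts': array([  0.50668409, -41.39144897, -38.53593349,   0.38964671,
        -0.38667561,  -1.37300346]), 'position': array([0.59444205, 0.02356659, 0.12293777]), 'tool_rot': array([-8.99775509e+01, -8.65534484e-02, -2.15703445e+01]), 'force': array([-1.10014711, -0.90853654,  4.38725118]), 'wrist_torque': array([-0.23376661,  0.3233642 ,  0.01039364]), 'opening': 0.008651840800009048}
```

Emit:
jog_arm(deltas=[[0, 0.00017, 0, 0, 5, 0, 0], [0, 0.00017, 0, 0, 5, 0, 0], [0, 0.00017, 0, 0, 5, 0, 0], [0, 0.00017, 0, 0, 5, 0, 0], [0, 0.00017, 0, 0, 5, 0, 0], [0, 0.00017, 0, 0, 5, 0, 0]])

```text
time_s: 22.7
position: [0.5947, 0.0238, 0.1221]
tool_rot: [-89.9, -0.1, -51.6]
force: [-0.1, -0.3, 5.2]
opening: 0.0087
```

```bash
cat > st.py <<'E'
from bench import observe
s=observe(); print(s['time_s'],s['position'].round(4),s['tool_rot'].round(2),'F',s['force'].round(1),'M',s['wrist_torque'].round(3),'j6',s['joint_pos'][5].round(1),s['opening'])
E
python3 st.py
```

```text
22.7 [0.5947 0.0238 0.1221] [-8.989e+01 -8.000e-02 -5.156e+01] F [-0.1 -0.3  5.2] M [-0.24   0.138 -0.011] j6 -39.4 0.008653998563305001
```

Emit:
jog_arm(deltas=[[0, 0.00017, 0, 0, 5, 0, 0], [0, 0.00017, 0, 0, 5, 0, 0], [0, 0.00017, 0, 0, 5, 0, 0], [0, 0.00017, 0, 0, 5, 0, 0]])

```text
time_s: 23.03
position: [0.5949, 0.0238, 0.122]
tool_rot: [-89.8, -0.0, -71.6]
force: [-1.1, -0.3, 7.6]
opening: 0.0086
```

```bash
python3 st.py
```

```text
23.0333 [0.5949 0.0238 0.122 ] [-8.983e+01 -5.000e-02 -7.155e+01] F [-1.1 -0.3  7.6] M [-0.158  0.292  0.025] j6 -19.4 0.008626108148272338
```

Emit:
jog_arm(deltas=[[0, 0.0001, 0, 0, 5, 0, 0], [0, 0.0001, 0, 0, 5, 0, 0], [0, 0.0001, 0, 0, 5, 0, 0], [0, 0.0001, 0, 0, 5, 0, 0]])

```text
time_s: 23.37
position: [0.595, 0.0237, 0.122]
tool_rot: [-89.8, -0.0, -91.6]
force: [-2.3, -1.6, 8.1]
opening: 0.0088
```

```bash
python3 st.py
```

```text
23.3667 [0.595  0.0237 0.122 ] [-89.8   -0.   -91.56] F [-2.3 -1.6  8.1] M [-0.301  0.382  0.062] j6 0.6 0.008797038787123549
```

The nut is on the boss, with TCP z steady at 0.122. I now turn on through the play without pressing down, watching the z torque.

Emit:
jog_arm(deltas=[[0, 0, 0, 0, 5, 0, 0], [0, 0, 0, 0, 5, 0, 0], [0, 0, 0, 0, 5, 0, 0], [0, 0, 0, 0, 5, 0, 0]])

```text
time_s: 23.7
position: [0.5948, 0.0238, 0.1219]
tool_rot: [-89.8, 0.1, -111.5]
force: [-2.1, -1.1, 8.1]
opening: 0.0088
```

```bash
python3 st.py
```

```text
23.7 [0.5948 0.0238 0.1219] [-8.9840e+01  7.0000e-02 -1.1153e+02] F [-2.1 -1.1  8.1] M [-0.168  0.521  0.173] j6 20.5 0.008793110215816817
```

Emit:
jog_arm(deltas=[[0, 0, 0, 0, 5, 0, 0], [0, 0, 0, 0, 5, 0, 0]])

```text
time_s: 23.87
position: [0.5949, 0.0238, 0.1218]
tool_rot: [-89.8, 0.1, -121.5]
force: [-0.2, -0.6, 7.0]
opening: 0.0089
```

```bash
python3 st.py
```

```text
23.8667 [0.5949 0.0238 0.1218] [-8.9840e+01  9.0000e-02 -1.2153e+02] F [-0.2 -0.6  7. ] M [-0.26   0.402  0.338] j6 30.5 0.008947368489960932
```

Emit:
jog_arm(deltas=[[0, 0, 0, 0, 5, 0, 0], [0, 0, 0, 0, 5, 0, 0]])

```text
time_s: 24.03
position: [0.595, 0.0238, 0.1218]
tool_rot: [-89.8, 0.1, -131.5]
force: [-0.5, -0.4, 7.1]
opening: 0.0088
```

```bash
python3 st.py
```

```text
24.0333 [0.595  0.0238 0.1218] [ -89.85    0.14 -131.52] F [-0.5 -0.4  7.1] M [-0.161  0.289  0.407] j6 40.5 0.00883658350980053
```

Emit:
jog_arm(deltas=[[0, 0, 0, 0, 5, 0, 0], [0, 0, 0, 0, 3, 0, 0], [0, 0, 0, 0, 0, 0, 0], [0, 0, 0, 0, 0, 0, 0]])

```text
time_s: 24.37
position: [0.5951, 0.0239, 0.1218]
tool_rot: [-89.9, 0.2, -139.3]
force: [-1.1, -0.7, 6.5]
opening: 0.0089
```

```bash
python3 st.py; python3 look.py nut6;  python3 -c "
import cv2
im=cv2.imread('pics/nut6.png');cv2.imwrite('pics/nut6c.png',cv2.resize(im[130:330,220:420],None,fx=3,fy=3,interpolation=2))"
```

```text
24.3667 [0.5951 0.0239 0.1218] [ -89.87    0.16 -139.27] F [-1.1 -0.7  6.5] M [-0.173  0.298  0.518] j6 48.3 0.008883935303769177
24.3667 [0.59505257 0.02388646 0.12178953] [ -89.87075962    0.16039818 -139.26783291] [-9.80203641e-01  4.52307772e+00  8.14569427e+01  1.02727809e-02
  9.38142478e+01  4.82885119e+01]
```

View pics/nut6c.png

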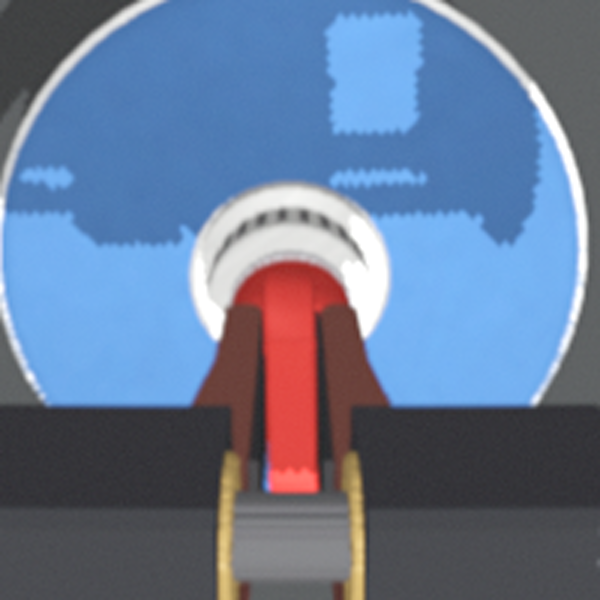

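The holding torque is 0.52 N m, above the 0.2 N m snug value, and the hub is flat on the boss in the picture. I release and lift away.

Emit:
jog_arm(deltas=[[0, 0, 0, 0, 0, 0, 0.3], [0, 0, 0, 0, 0, 0, 0.5], [0, 0, 0, 0, 0, 0, 0.5], [0, 0, 0, 0, 0, 0, 0.5], [0, 0, 0, 0, 0, 0, 0.5], [0, -0.01, 0, 0, 0, 0, 0.5], [0, -0.02, 0, 0, 0, 0, 0.5], [0, -0.025, 0, 0, 0, 0, 0.5], [0, -0.025, 0, 0, 0, 0, 0.5], [0, 0, 0, 0, 0, 0, 0.5]])

```text
time_s: 25.25
position: [0.5959, 0.0237, 0.2068]
tool_rot: [-89.6, 0.4, -139.3]
force: [1.0, -0.1, 1.6]
opening: 0.0437
```

Emit:
jog_arm(deltas=[[0, 0, 0, 0, 0, 0, 0.5], [0, 0, 0, 0, 0, 0, 0.5], [0, 0, 0, 0, 0, 0, 0.5]])

```text
time_s: 25.5
position: [0.5936, 0.0237, 0.1981]
tool_rot: [-90.1, -0.1, -139.3]
force: [-0.3, 0.4, -1.0]
opening: 0.0439
```

```bash
python3 st.py; python3 look.py nut7; python3 lidfit.py nut7 .5943 .0236 .0735; python3 nutfit.py nut7 .5943 .0236; python3 -c "
from h import *
for n in ('scene','side'):
    im,d=snapshot(n); cv2.imwrite(f'pics/{n}7.png',im)
a=cv2.imread('pics/scene7.png')[150:270,280:440];b=cv2.imread('pics/side7.png')[160:280,220:380]
cv2.imwrite('pics/s7.png',cv2.hconcat([cv2.resize(a,(400,300),interpolation=2),cv2.resize(b,(400,300),interpolation=2)]))
"
```

```text
25.5 [0.5936 0.0237 0.1981] [-9.0090e+01 -1.1000e-01 -1.3932e+02] F [-0.3  0.4 -1. ] M [-0.035  0.143 -0.039] j6 48.3 0.0439177202282025
25.5 [0.59360746 0.02367353 0.19812773] [-9.00923592e+01 -1.07812935e-01 -1.39320855e+02] [-9.95531557e-01  4.22275801e+00  7.40456747e+01 -2.75773102e-03
  1.01873506e+02  4.83248463e+01]
z 0.07384002202298307
[0.594103  0.0236265] 0.07628177651530337 57 0.0002906195400914778
[0.59410129 0.0236302 ] 0.07628377303804558 57 0.0002908943030822076
[0.59410129 0.0236302 ] 0.07628377303804558 57 0.0002908943030822076
boss [0.59514754 0.02427327 0.09360175] [0.03950659 0.0398698  0.0075889 ] 445
tilt [ 0.00085652 -0.00113137  0.07388298]
1071 [ 0.56738544 -0.00631061  0.07333058] [0.61314033 0.04136974 0.1477005 ]
top [0.59521996 0.02464279 0.14500727] [0.59389842 0.02316062 0.1440867 ] 569
((593.8859252929688, 23.395111083984375), (43.95108413696289, 8.979711532592773), 43.078338623046875)
hubtop [0.58794868 0.01580125 0.09755856] 470 [0.59511068 0.02392796 0.11766573]
```

View pics/nut7.png

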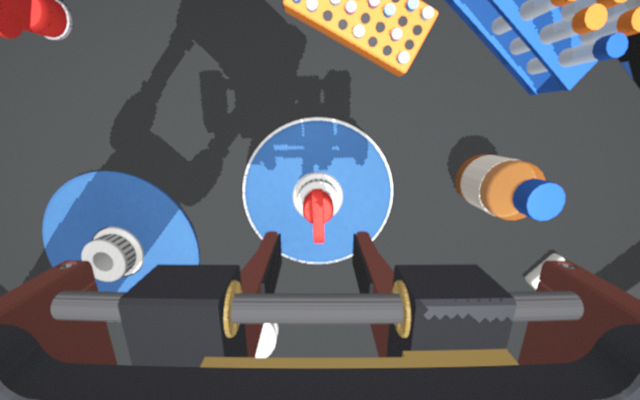

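View pics/s7.png

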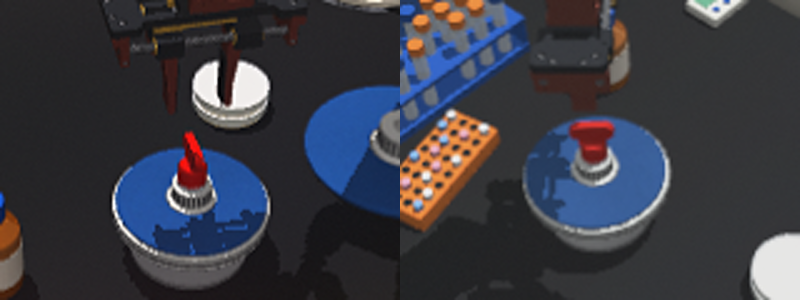

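All checks are fine. The nut's top is at z = 0.145 (boss at 0.093 plus 0.052), centred on the axis. The lid is level.

```bash
python3 -c "
from bench import hand_in
print(hand_in())"
```

```text
the job is handed in; nothing more can be done
None
```

The lid is seated on the rotor, the wing nut is screwed down onto it, and I handed the job in at about 26 s of the 72 s. `hand_in` reports no verdict, so success is not confirmed.

- **Lid:** I lifted the smaller blue lid by its boss and lowered it over the stud with no jamming. It lies level, with its centre within about 1 mm of the rotor's axis and its top surface at z = 0.074 m, which is the seated height.
- **Nut:** I placed the smaller red wing nut on the thread, where it caught about 3 mm above the boss. I then turned it clockwise by about 188°. It reached the boss, and the torque then rose to about 0.5 N m (snug is 0.2 N m) and held there until I let go.
- **Last look:** After letting go, the nut stands upright on the axis with its top at z = 0.145 m, as expected with the hub on the boss. The gripper is clear, above the nut. The last views show nothing knocked over; I did not measure each bystander's position.
- **Not measured directly:** The clamping force between nut and lid is inferred from that torque.
- **Slip along the way:** I came up one row short when carrying the lid to the rotor. The picture showed it was about 2 cm off, and I corrected it before lowering.

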